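Close up the arrow-parts bench

TASK

Close up the parts on the arrow bench: with the fingertips, gently push the red drawer and the yellow drawer fully home, and push the orange lid of the bit case all the way shut. The blue drawer is still in use, so leave it standing open as it is. Do not lift, tip or shove along the drawer units, the case or anything else on the bench.

Things in the scene. Friction and masses are not known exactly. Their poses are not given: they have to be found in the camera images.
- red_unit: loose black drawer unit (2.4 kg, rubber-footed) with one red drawer and a red tab on its roof: 200 deep (x) x 100 wide (y) x 100 mm high. Origin at the centre of its underside; its own -x axis points out of the open front (drawer side, roughly towards the robot), z up. The three units stand side by side in any order, at slightly different yaws
- red_face (a point): centre of the flat outer face of the red drawer's front (96 wide x 90 mm high, its top edge 45 mm above this point, 50 mm above the table); moves with the drawer, axes as its unit's. The drawer is closed over by a clear cover; it has no handle
- red_drawer (a joint): how far the red drawer stands out, m: 0 = fully home (its face flush with the unit's front), grows as it slides out along the unit's -x, at most 0.14. Slides with about 1.5 N of friction, no spring, stays where it is left
- yellow_unit: loose black drawer unit (2.4 kg, rubber-footed) with one yellow drawer and a yellow tab on its roof: 200 deep (x) x 100 wide (y) x 100 mm high. Origin at the centre of its underside; its own -x axis points out of the open front (drawer side, roughly towards the robot), z up. The three units stand side by side in any order, at slightly different yaws
- yellow_face (a point): centre of the flat outer face of the yellow drawer's front (96 wide x 90 mm high, its top edge 45 mm above this point, 50 mm above the table); moves with the drawer, axes as its unit's. The drawer is closed over by a clear cover; it has no handle
- yellow_drawer (a joint): how far the yellow drawer stands out, m: 0 = fully home (its face flush with the unit's front), grows as it slides out along the unit's -x, at most 0.14. Slides with about 1.5 N of friction, no spring, stays where it is left
- blue_unit: loose black drawer unit (2.4 kg, rubber-footed) with one blue drawer and a blue tab on its roof: 200 deep (x) x 100 wide (y) x 100 mm high. Origin at the centre of its underside; its own -x axis points out of the open front (drawer side, roughly towards the robot), z up. The three units stand side by side in any order, at slightly different yaws
- blue_face (a point): centre of the flat outer face of the blue drawer's front (96 wide x 90 mm high, its top edge 45 mm above this point, 50 mm above the table); moves with the drawer, axes as its unit's. The drawer is closed over by a clear cover; it has no handle
- blue_drawer (a joint): how far the blue drawer stands out, m: 0 = fully home (its face flush with the unit's front), grows as it slides out along the unit's -x, at most 0.14. Slides with about 1.5 N of friction, no spring, stays where it is left
- case: loose grey open bit case (1.5 kg) with an orange hinged lid: 120 deep (x) x 160 wide (y) x 50 mm high, walls 5 mm. Origin at the centre of its underside; own -x axis roughly towards the robot, z up
- lid_hinge (a point): middle of the lid's hinge axis, on the case's far (+x of the case) rim, 51 mm above the table. The axes are the lid's: -x runs from the hinge along the lid to its free edge, +z is the outward normal of the lid's outer (top) face, y lies along the hinge
- lid_centre (a point): centre of the lid's flat outer face; lid 120 mm from hinge to free edge, 160 mm wide, a shell 26 mm thick (outer face 26 mm out from the hinge axis)
- case_lid (a joint): lid angle, rad: 0 = shut (outer face level, 77 mm above the table), pi/2 = standing upright, at most 1.9. Opens upward and away from the robot. Stiff hinge (about 0.14 N m): it stays at any angle and does not fall by itself
- spool_centre (a point): centre of a green spool standing upright, 44 mm across, 40 mm high, loose; bystander
- glue_centre (a point): centre of a white glue bottle with a red cap, 32 mm across, 85 mm high, loose; bystander
- nock_cup_centre (a point): centre of an open steel cup, 60 mm across, 60 mm high, loose; bystander
- wax_jar_centre (a point): centre of an amber jar with a black cap, 52 mm across, 60 mm high, loose; bystander
- driver: red-handled screwdriver lying on the table, 200 mm long along its x, origin under its middle; bystander
- wrench: steel wrench lying on the table, 180 mm long along its x, origin under its middle; bystander
There are look-alikes about, which are no part of the job. What is shaped like the red_unit but green is not meant. What is shaped like the blue_unit but turquoise is not meant.

How it is judged:
By the outcome, as a careful person would: the job done as asked, in the order asked, and still so for the second after the job is handed in, with the robot touching nothing.
It also fails if it takes over 58 s, if anything falls off the work surface, if the arm or the gripper's body presses on something with over 40 N, if the wrist force passes 120 N, or if a joint passes its speed limit or range.

ROBOT

A 7-joint arm with a two-finger parallel gripper is mounted at the origin on the work surface. World frame = base frame: x ahead of the robot, y to its left, z up, the work surface at z = 0. Lengths are in m, angles in rad, forces in N, time in s.
With the tool pointing down it reaches from about 0.35 to 0.9 m from the base axis. Payload 8.1 kg.
Tool frame: the origin (TCP) lies between the finger pads; the fingertips stand robot.tip_extent ahead of it and the grasp point (between the pads) lies 8 mm behind it (robot.tip_extent is the distance from the TCP to the fingertips, in m); z points along the fingers, y is the line along which they close (so a half turn about z gives the same grasp; the last joint's range is limited). The gripper opens to 92 mm and grips with 3 to 60 N. Pads are 19 mm wide; open, the fingers measure 130 mm over their backs; the gripper's body (75 mm by 190 mm) begins 47 mm behind the grasp point.
Start: joints at [1.088, 0.434, 0.025, 1.573, -0.012, 1.134, -0.075], TCP at [0.232, -0.58, 0.238] pointing down, gripper open.
Joint ranges: [-2.62, 2.62], [-0.44, 2.09], [-1.27, 1.32], [0.08, 2.57], [-1.32, 4.46], [0.12, 2], [-2.74, 2.74]. Speed limits (rad/s): [2.22, 2.22, 3.01, 3.01, 3.14, 3.14, 3.14].

INTERFACE

Orientations are given as a unit quaternion [x, y, z, w].
In Python, from workcell import status, snapshot, job, robot gives the robot as it stands.
- The arm moves only by the shell command python3 -m crank 'ROWS' [OPENING] [FORCE]. ROWS is JSON, a list that holds one entry, the list of rows, each a list of 6 numbers: the shift along the tool's x, y, z as a fraction of full scale, then the turn, a rotation vector about the tool's x, y, z as a fraction of full scale. In form: [[[tx, ty, tz, wx, wy, wz], ...]]. A call has exactly 5 rows; each row is the pose to reach, as a shift and turn from the pose commanded when the call began, along the tool's axes at that moment; what a row does not reach only later rows make up. Full scale, the value 1, is 0.2 m for a shift and pi/2 rad for a turn. A row lasts 1/8 s, in which the tool goes at most 62.5 mm and 10.7 degrees, less where a joint would pass 70% of its speed; a pose out of reach is approached as far as the arm can. A call with a number of a shift or a turn outside -1 to 1 is refused whole. A call with a gripper value outside its range is refused whole. OPENING is the closure, from -1 (fully open) to 1 (shut), set as the call begins (- or left out, the last holds). The fingers move at their own pace and stop on an object; FORCE is the grip in N (left out, the last holds). Time passes only in rows, so rows that repeat a pose let the fingers close, or fill a call up. It gives the time, the measured TCP pose, the force, the opening and the grip force at its end, in the units of the state.
- status.get_state(): the state, without advancing time (a new reading comes with each control period).
- snapshot(name): name is "scene" or "top"; returns a dict with "pixels" (420x560x3 uint8, red, green, blue), "intrinsics" (3x3 intrinsics, pixels), "rvec" (rotation vector, rad) and "tvec" (3), from world to camera coordinates, as OpenCV has them. Camera axes: x right, y down, z forward; pixel columns grow to the right and rows downward; lengths in m; the calibration is good to about 2 mm. A picture is of the moment at which its call begins. There is no depth.
- job.hand_in(): hands the job in; it is judged then, once.
The state is a dict: "t": time; "joint_positions": joint angles; "qd": joint speeds; "tau": joint torques, N m; "position": TCP position; "orientation": TCP orientation; "contact_force": force on the tool from outside, world axes, zero at the start; "moment": the same for the moment, N m; "grip_width": finger opening in m; "grip_force": force on a finger pad.
Only numpy, scipy, OpenCV 4.12 (cv2) and the standard library are available. Lean on these libraries where they do the work, as an engineer would, in place of code of your own. Each camera call takes 0.05 s, during which the arm holds its last target. There are 200 camera calls.

## Working session

There is one attempt and no reset: what is moved stays moved. The work goes in short steps, Python scripts to look and compute and a shell command to move; the robot and the scene stay as the last step left them, time stands still between calls to the robot, and variables do not carry over. Pictures are saved under pics/ and viewed, at most 10 in all, crops included, and the job is handed in when it is done.

```bash
mkdir -p pics; cat > h.py <<'E'
import numpy as np,cv2,json
from workcell import status,snapshot,job,robot
from scipy.spatial.transform import Rotation as R
def shot(n,f):
    s=snapshot(n); cv2.imwrite(f'pics/{f}.png',cv2.cvtColor(s['pixels'],cv2.COLOR_RGB2BGR)); 
    np.savez(f'{f}.npz',K=s['intrinsics'],r=s['rvec'],t=s['tvec']); return s
def ray(f,u,v,z):
    d=np.load(f+'.npz'); M=cv2.Rodrigues(d['r'])[0]; c=-M.T@d['t'].ravel()
    w=M.T@np.linalg.inv(d['K'])@[u,v,1]; return c+w*(z-c[2])/w[2]
E
python3 - <<'E'
from h import *
shot('scene','scene0');shot('top','top0')
for n in('scene','top'):
    im=cv2.imread(f'pics/{n}0.png'); cv2.imwrite(f'pics/{n}0b.png',cv2.resize(im,(800,600),interpolation=cv2.INTER_CUBIC))
    d=np.load(n+'0.npz');print(-cv2.Rodrigues(d['r'])[0].T@d['t'].ravel())
print(status.get_state(),robot.tip_extent)
E
```

```text
[ 0.75774288 -0.48411032  0.98900029]
[ 0.27529342 -0.01477913  1.43518535]
{'t': 0.1, 'joint_positions': array([ 1.08842569,  0.43514881,  0.02494072,  1.57397857, -0.01159348,
        1.13397983, -0.07508756]), 'qd': array([-0.00086069, -0.00053878, -0.00020178, -0.00136356, -0.00131938,
        0.00080667, -0.0016622 ]), 'tau': array([ 3.11163138e-03, -6.69122815e+01,  9.87823494e-01, -3.15148008e+01,
       -6.07301993e-02,  3.73498618e-02,  7.56106328e-05]), 'position': array([ 0.23150445, -0.58008747,  0.23703649]), 'orientation': array([ 9.82027931e-01,  1.88734397e-01, -1.86412075e-04, -6.59069798e-04]), 'contact_force': array([-0.55202931, -1.20585766, -0.19994562]), 'moment': array([ 0.03875412,  0.04526212, -0.04843597]), 'grip_force': 0.0, 'grip_width': 0.09159806340233191} 0.011
```

View pics/scene0b.png

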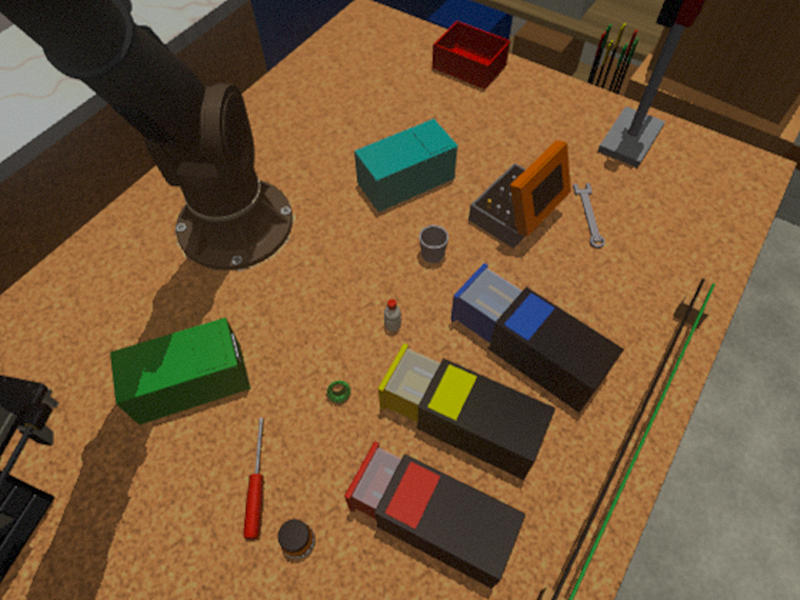

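View pics/top0b.png

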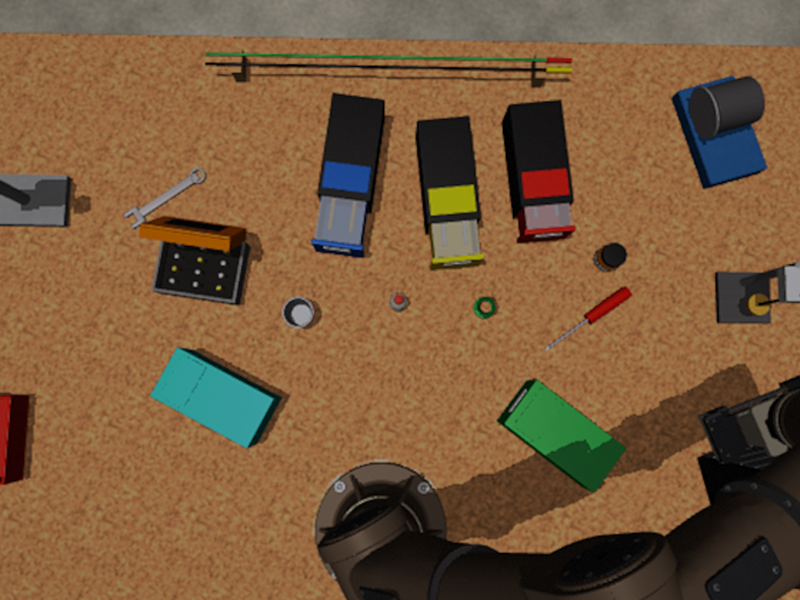

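```bash
python3 - <<'E'
from h import *
im=cv2.imread('pics/top0.png')
cv2.imwrite('pics/c1.png',cv2.resize(im[60:200,280:410],None,fx=4,fy=4,interpolation=cv2.INTER_CUBIC))
cv2.imwrite('pics/c2.png',cv2.resize(im[110:230,80:220],None,fx=5,fy=5,interpolation=cv2.INTER_CUBIC))
E
```

```text
(no output)
```

View pics/c1.png

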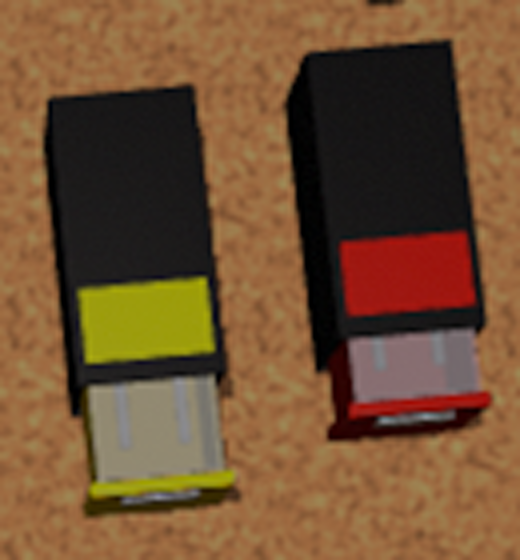

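View pics/c2.png

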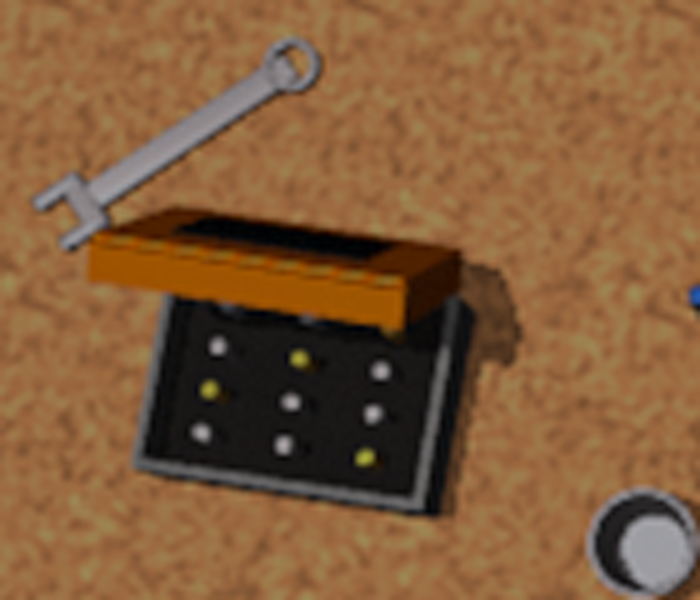

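```bash
cat > m.py <<'E'
from h import *
from scipy.optimize import least_squares as ls
P=lambda X,f='top0':cv2.projectPoints(np.array(X,float),*[np.load(f+'.npz')[k] for k in('r','t','K')],None)[0][:,0]
def W(p,L):
    c,s=np.cos(p[2]),np.sin(p[2]);L=np.array(L,float);return np.c_[p[0]+c*L[:,0]-s*L[:,1],p[1]+s*L[:,0]+c*L[:,1],L[:,2]]
E
python3 - <<'E'
from m import *
U={'red':[(307,55),(449,42),(342,333),(482,325),(350,417),(490,408)],'yellow':[(48,100),(192,87),(75,383),(225,372),(92,497),(234,484)]}
for n,u in U.items():
    px=np.array(u)/4+[280,60]
    L=lambda q:[(.1,.05,.1),(.1,-.05,.1),(-.1,.05,.1),(-.1,-.05,.1),(-.1-q,.048,.095),(-.1-q,-.048,.095)]
    r=ls(lambda p:(P(W(p,L(p[3])))-px).ravel(),[.6,-.2,0,.08])
    print(n,r.x.round(4),'face',W(r.x,[(-.1-r.x[3],0,.05),(-.1,0,.05)]).round(4).tolist(),'res',r.fun.round(1))
u=[(137,465),(420,508),(88,240),(410,278),(90,280),(407,322),(175,208),(460,252)]
px=np.array(u)/5+[80,110]
def L(a):
    h=lambda x,y,z:(.06+x*np.cos(a)+z*np.sin(a),y,.051-x*np.sin(a)+z*np.cos(a))
    return [(-.06,.08,.05),(-.06,-.08,.05)]+[h(-.12,y,z) for z in(.026,0) for y in(.08,-.08)]+[h(0,y,.026) for y in(.08,-.08)]
for a0 in(1,1.6):
    r=ls(lambda p:(P(W(p,L(p[3])))-px).ravel(),[.5,.3,0,a0])
    print('case',r.x.round(4),r.cost,'res',r.fun.round(1)); print(W(r.x,L(r.x[3])).round(3).tolist())
for n,(u,v,z) in {'spool':(485,300,.04),'glue':(399,298,.085),'cup':(299,311,.06),'jar':(611,256,.06),'drvtip':(547,348,0),'drvend':(628,292,.02),'blueL':(313,246,.095),'blueR':(363,254,.095)}.items(): print(n,ray('top0',u*.7,v*.7,z).round(3))
E
```

```text
red [ 0.7048 -0.2886  0.1048  0.0528] face [[0.5528, -0.3045, 0.05], [0.6053, -0.299, 0.05]] res [-0.6 -1.1  0.7 -1.  -1.2  1.6  1.2  0.4 -0.6  0.4  0.4 -0.4]
yellow [ 0.6696 -0.115   0.1113  0.0731] face [[0.4976, -0.1342, 0.05], [0.5702, -0.1261, 0.05]] res [-0.5 -0.8  0.4 -0.9  0.2  1.2  0.3  0.4 -0.6  0.1  0.1 -0.1]
case [ 0.4871  0.3534 -0.1218  1.2347] 5.3565246884020095 res [-0.9  0.9  1.1  0.4  0.5 -1.5 -0.4 -0.3 -0.5  0.8 -0.7  1.1 -0.1 -0.4
  1.  -1.2]
[[0.437, 0.44, 0.05], [0.418, 0.281, 0.05], [0.541, 0.427, 0.173], [0.522, 0.269, 0.173], [0.517, 0.43, 0.164], [0.498, 0.271, 0.164], [0.581, 0.423, 0.06], [0.561, 0.264, 0.06]]
case [ 0.4871  0.3534 -0.1218  1.2347] 5.356524688419525 res [-0.9  0.9  1.1  0.4  0.5 -1.5 -0.4 -0.3 -0.5  0.8 -0.7  1.1 -0.1 -0.4
  1.  -1.2]
[[0.437, 0.44, 0.05], [0.418, 0.281, 0.05], [0.541, 0.427, 0.173], [0.522, 0.269, 0.173], [0.517, 0.43, 0.164], [0.498, 0.271, 0.164], [0.581, 0.423, 0.06], [0.561, 0.264, 0.06]]
spool [ 0.432 -0.191  0.04 ]
glue [ 0.428 -0.027  0.085]
cup [0.403 0.16  0.06 ]
jar [ 0.518 -0.428  0.06 ]
drvtip [ 0.344 -0.317  0.   ]
drvend [ 0.454 -0.471  0.02 ]
blueL [0.521 0.134 0.095]
blueR [0.508 0.041 0.095]
```

```bash
cat > go.py <<'E'
import sys
from h import *
# target x y z yaw_deg [pitch_deg] -> row in tool axes/units ; tool x along yaw, z down
a=[float(v) for v in sys.argv[1:]]; s=status.get_state()
T=R.from_euler('z',a[3],degrees=True)*R.from_euler('x',180,degrees=True)
if len(a)>4: T=T*R.from_euler('y',a[4],degrees=True)
Q=R.from_quat(s['orientation'])
print(np.r_[Q.inv().apply(np.array(a[:3])-s['position'])/.2,(Q.inv()*T).as_rotvec()/(np.pi/2)].round(3),s['t'].round(2),s['contact_force'].round(1))
E
python3 go.py .515 -.308 .14 6
```

```text
Traceback (most recent call last):
  File "go.py", line 8, in <module>
    print(np.r_[Q.inv().apply(np.array(a[:3])-s['position'])/.2,(Q.inv()*T).as_rotvec()/(np.pi/2)].round(3),s['t'].round(2),s['contact_force'].round(1))
                                                                                                            ^^^^^^^^^^^^
AttributeError: 'float' object has no attribute 'round'
```

```bash
sed -i "s/s\['t'\].round(2)/round(s['t'],2)/" go.py
python3 go.py .515 -.308 .14 6; python3 -m crank '[[[0.19,-0.07,0,0,0,0.035],[0.38,-0.15,0,0,0,0.07],[0.57,-0.22,0,0,0,0.105],[0.76,-0.29,0,0,0,0.14],[0.95,-0.36,0,0,0,0.175]]]' 1 20; python3 go.py .515 -.308 .14 6
```

```text
[ 1.821e+00 -7.370e-01  4.860e-01 -1.000e-03  0.000e+00  1.750e-01] 0.1 [-0.6 -1.2 -0.2]
t: 0.72
position: [0.3822, -0.442, 0.2374]
orientation: [0.999, 0.051, -0.0, -0.0]
contact_force: [-0.3, -1.0, -0.5]
grip_width: 0.046
grip_force: 0.0
[ 0.73  -0.598  0.487 -0.     0.    -0.001] 0.72 [-0.3 -1.  -0.5]
```

```bash
python3 -m crank '[[[0.15,-0.12,0.1,0,0,0],[0.3,-0.24,0.2,0,0,0],[0.45,-0.36,0.3,0,0,0],[0.6,-0.48,0.4,0,0,0],[0.73,-0.6,0.49,0,0,0]]]' 
python3 -m crank '[[[0,0,0.1,0,0,0],[0,0,0.2,0,0,0],[0,0,0.3,0,0,0],[0,0,0.4,0,0,0],[0,0,0.4,0,0,0]]]'; python3 - <<'E'
from h import *
s=shot('top','top1');im=cv2.imread('pics/top1.png');cv2.imwrite('pics/c3.png',cv2.resize(im[120:200,280:410],None,fx=5,fy=5,interpolation=cv2.INTER_CUBIC))
E
python3 go.py .6 -.299 .06 6
```

```text
t: 1.35
position: [0.5147, -0.3073, 0.1386]
orientation: [0.999, 0.053, -0.0, -0.0]
contact_force: [0.6, -0.7, 0.5]
grip_width: 0.0011
grip_force: 0.0
t: 1.98
position: [0.5128, -0.3079, 0.0581]
orientation: [0.999, 0.052, -0.002, -0.001]
contact_force: [-0.1, -0.5, 0.1]
grip_width: 0.0001
grip_force: 0.0
[ 0.435 -0.001 -0.004 -0.001  0.001  0.   ] 2.02 [0.  0.5 0.7]
```

View pics/c3.png

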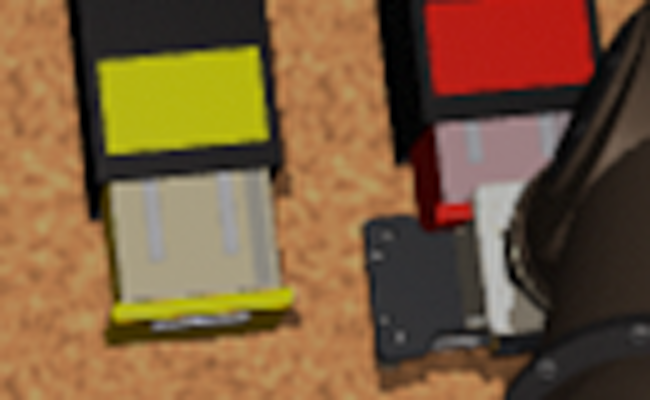

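```bash
python3 -m crank '[[[0.06,0,0,0,0,0],[0.12,0,0,0,0,0],[0.17,0,0,0,0,0],[0.22,0,0,0,0,0],[0.26,0,0,0,0,0]]]'
python3 -m crank '[[[0.02,0,0,0,0,0],[0.04,0,0,0,0,0],[0.06,0,0,0,0,0],[0.07,0,0,0,0,0],[0.08,0,0,0,0,0]]]'
```

```text
t: 2.65
position: [0.5664, -0.303, 0.0597]
orientation: [0.999, 0.052, -0.0, 0.0]
contact_force: [-1.7, 1.5, 1.3]
grip_width: 0.0006
grip_force: 0.9
t: 3.28
position: [0.5817, -0.3013, 0.0596]
orientation: [0.999, 0.052, -0.0, -0.0]
contact_force: [-1.3, 0.6, 1.1]
grip_width: 0.0004
grip_force: 0.8
```

```bash
python3 -m crank '[[[0.01,0,0,0,0,0],[0.015,0,0,0,0,0],[0.02,0,0,0,0,0],[0.025,0,0,0,0,0],[0.03,0,0,0,0,0]]]'
python3 -m crank '[[[0.003,0,0,0,0,0],[0.006,0,0,0,0,0],[0.008,0,0,0,0,0],[0.01,0,0,0,0,0],[0.01,0,0,0,0,0]]]'
```

```text
t: 3.9
position: [0.5877, -0.3008, 0.0597]
orientation: [0.999, 0.052, -0.0, 0.0]
contact_force: [-0.9, 0.3, -1.0]
grip_width: 0.0004
grip_force: 0.8
t: 4.53
position: [0.5897, -0.3007, 0.0598]
orientation: [0.999, 0.052, 0.0, 0.0]
contact_force: [-0.4, 0.1, -0.3]
grip_width: 0.0001
grip_force: 0.7
```

```bash
for i in 1 2; do python3 -m crank '[[[0.003,0,0,0,0,0],[0.006,0,0,0,0,0],[0.008,0,0,0,0,0],[0.01,0,0,0,0,0],[0.01,0,0,0,0,0]]]' | grep -E "posi|cont"; done
```

```text
position: [0.5918, -0.3004, 0.0598]
contact_force: [-0.3, 0.2, -0.8]
position: [0.5938, -0.3002, 0.0597]
contact_force: [-1.1, 0.4, -0.4]
```

```bash
python3 -m crank '[[[0.003,0,0,0,0,0],[0.006,0,0,0,0,0],[0.008,0,0,0,0,0],[0.01,0,0,0,0,0],[0.01,0,0,0,0,0]]]' | grep -E "posi|cont"; python3 - <<'E'
from h import *
s=shot('scene','sc1');im=cv2.imread('pics/sc1.png');cv2.imwrite('pics/c4.png',cv2.resize(im[230:420,220:400],None,fx=3.1,fy=3.1,interpolation=cv2.INTER_CUBIC))
E
```

```text
position: [0.5957, -0.3, 0.0597]
contact_force: [-1.1, -0.0, -0.6]
```

View pics/c4.png

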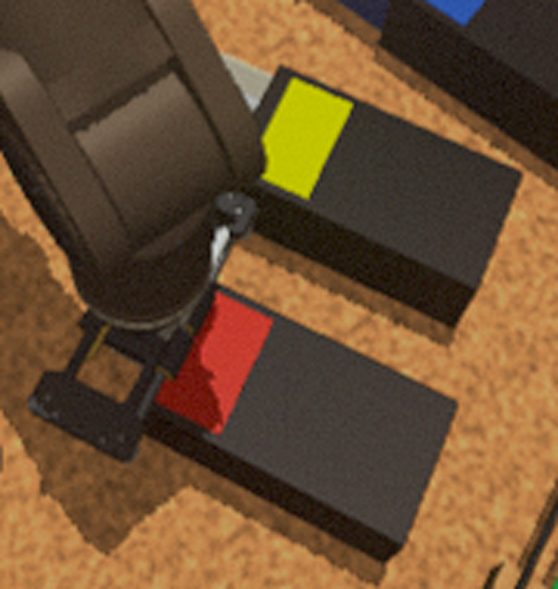

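The picture shows the red unit (roof corners ≈(457,405), (395,550)) with the drawer almost fully in, hidden by the gripper; no sign of the unit moving. Continue in small steps until the force rises.

```bash
python3 -m crank '[[[0.003,0,0,0,0,0],[0.005,0,0,0,0,0],[0.007,0,0,0,0,0],[0.007,0,0,0,0,0],[0.007,0,0,0,0,0]]]' | grep -E "posi|cont"
```

```text
position: [0.5962, -0.3, 0.0598]
contact_force: [-5.7, 0.1, 3.3]
```

```bash
python3 -m crank '[[[0.003,0,0,0,0,0],[0.005,0,0,0,0,0],[0.007,0,0,0,0,0],[0.007,0,0,0,0,0],[0.007,0,0,0,0,0]]]' | grep -E "posi|cont"
```

```text
position: [0.5961, -0.2999, 0.0597]
contact_force: [-10.7, 1.6, 7.5]
```

```bash
python3 -m crank '[[[-0.1,0,0,0,0,0],[-0.25,0,0,0,0,0],[-0.3,0,-0.1,0,0,0],[-0.3,0,-0.25,0,0,0],[-0.3,0,-0.4,0,0,0]]]'|grep -E "posi|cont"; python3 go.py .466 -.1375 .14 6.3
```

```text
position: [0.5403, -0.306, 0.1425]
contact_force: [0.3, -0.7, 0.6]
[-0.281 -0.877  0.011  0.001 -0.002 -0.003] 8.32 [ 0.3 -0.7  0.6]
```

```bash
python3 -m crank '[[[-0.07,-0.2,0,0,0,0],[-0.14,-0.4,0,0,0,0],[-0.21,-0.6,0,0,0,0],[-0.28,-0.8,0,0,0,0],[-0.28,-0.88,0,0,0,0]]]'|grep -E "posi|cont"; 
python3 -m crank '[[[0,0,0.1,0,0,0],[0,0,0.2,0,0,0],[0,0,0.3,0,0,0],[0,0,0.4,0,0,0],[0,0,0.4,0,0,0]]]'; python3 go.py .561 -.127 .06 6.3
python3 - <<'E'
from m import *
shot('top','top2');im=cv2.imread('pics/top2.png');cv2.imwrite('pics/c5.png',cv2.resize(im[60:200,280:410],None,fx=4,fy=4,interpolation=cv2.INTER_CUBIC))
E
```

```text
position: [0.4652, -0.1345, 0.1414]
contact_force: [0.4, -0.8, 0.1]
t: 9.57
position: [0.4654, -0.137, 0.0595]
orientation: [0.999, 0.052, -0.0, -0.0]
contact_force: [0.3, -0.5, 0.2]
grip_width: 0.0004
grip_force: 0.0
[ 0.481  0.    -0.003 -0.     0.    -0.003] 9.57 [ 0.3 -0.5  0.2]
```

View pics/c5.png

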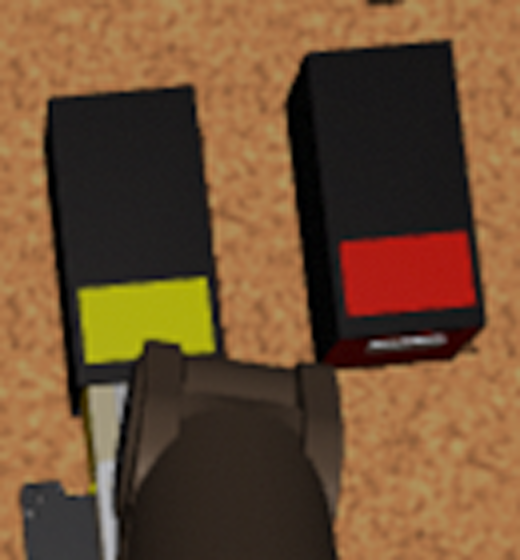

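The red drawer is flush, and the unit corners are at (307,55) and (449,42), unmoved. Now yellow.

```bash
python3 -m crank '[[[0.06,0,0,0,0,0],[0.11,0,0,0,0,0],[0.15,0,0,0,0,0],[0.19,0,0,0,0,0],[0.23,0,0,0,0,0]]]'|grep -E "posi|cont"
python3 -m crank '[[[0.04,0,0,0,0,0],[0.08,0,0,0,0,0],[0.12,0,0,0,0,0],[0.16,0,0,0,0,0],[0.18,0,0,0,0,0]]]'|grep -E "posi|cont"
python3 -m crank '[[[0.01,0,0,0,0,0],[0.02,0,0,0,0,0],[0.03,0,0,0,0,0],[0.035,0,0,0,0,0],[0.04,0,0,0,0,0]]]'|grep -E "posi|cont"
```

```text
position: [0.5107, -0.1319, 0.0597]
contact_force: [-2.1, 1.2, 1.3]
position: [0.5468, -0.128, 0.0596]
contact_force: [-2.2, 1.0, 0.7]
position: [0.5541, -0.1274, 0.0597]
contact_force: [-2.2, 1.0, -0.3]
```

```bash
python3 -m crank '[[[0.003,0,0,0,0,0],[0.006,0,0,0,0,0],[0.008,0,0,0,0,0],[0.01,0,0,0,0,0],[0.01,0,0,0,0,0]]]' | grep -E "posi|cont"
```

```text
position: [0.5562, -0.1272, 0.0597]
contact_force: [-1.0, -0.2, -1.5]
```

```bash
python3 -m crank '[[[0.003,0,0,0,0,0],[0.006,0,0,0,0,0],[0.008,0,0,0,0,0],[0.01,0,0,0,0,0],[0.01,0,0,0,0,0]]]' | grep -E "posi|cont"
```

```text
position: [0.5582, -0.127, 0.0597]
contact_force: [-0.8, -0.3, -1.3]
```

```bash
python3 -m crank '[[[0.002,0,0,0,0,0],[0.004,0,0,0,0,0],[0.006,0,0,0,0,0],[0.007,0,0,0,0,0],[0.007,0,0,0,0,0]]]' | grep -E "posi|cont"
```

```text
position: [0.5596, -0.1268, 0.0598]
contact_force: [-1.1, -0.6, -0.5]
```

```bash
python3 -m crank '[[[0.002,0,0,0,0,0],[0.004,0,0,0,0,0],[0.006,0,0,0,0,0],[0.007,0,0,0,0,0],[0.007,0,0,0,0,0]]]' | grep -E "posi|cont"
```

```text
position: [0.561, -0.1267, 0.0597]
contact_force: [-1.1, 0.2, -0.8]
```

```bash
python3 -m crank '[[[0.002,0,0,0,0,0],[0.004,0,0,0,0,0],[0.006,0,0,0,0,0],[0.007,0,0,0,0,0],[0.007,0,0,0,0,0]]]' | grep -E "posi|cont"
```

```text
position: [0.5614, -0.1266, 0.0597]
contact_force: [-6.3, 0.0, 4.7]
```

```bash
python3 - <<'E'
from h import *
s=status.get_state();print(s['contact_force'].round(1),s['t'])
E
```

```text
[-6.3  0.   4.7] 14.625
```

```bash
python3 -m crank '[[[0.003,0,0,0,0,0],[0.006,0,0,0,0,0],[0.006,0,0,0,0,0],[0.006,0,0,0,0,0],[0.006,0,0,0,0,0]]]' | grep -E "posi|cont"
python3 -m crank '[[[-0.1,0,0,0,0,0],[-0.25,0,0,0,0,0],[-0.3,0,-0.2,0,0,0],[-0.3,0,-0.45,0,0,0],[-0.3,0,-0.7,0,0,0]]]'|grep -E "posi|cont"
cat > lid.py <<'E'
from m import *
c=[.4871,.3534,-.1218]
def tcp(deg,r=.097,back=0):
    a=np.radians(deg);x=.06-r*np.cos(a)+.026*np.sin(a);z=.051+r*np.sin(a)+.026*np.cos(a)
    return x+.0092+back,z+.011
E
python3 - <<'E'
from lid import *
p0=tcp(70.7,back=.025);print('P0 world',W(c,[(p0[0],0,p0[1])]).round(4),)
for d in(70.7,60,50,40,30,20,10,5,0):
    p=tcp(d);print(d,np.round([(p[0]-p0[0])/.2,0,(p0[1]-p[1])/.2],3))
E
python3 go.py .57 .344 .25 -7
```

```text
position: [0.5613, -0.1267, 0.0596]
contact_force: [-9.8, -0.2, 6.7]
position: [0.5043, -0.1327, 0.2016]
contact_force: [0.6, -1.0, -0.2]
P0 world [[0.5731 0.3429 0.1621]]
70.7 [-0.125  0.     0.   ]
60 [-0.217  0.     0.016]
50 [-0.3    0.     0.046]
40 [-0.375  0.     0.089]
30 [-0.442  0.     0.146]
20 [-0.499  0.     0.213]
10 [-0.542  0.     0.288]
5 [-0.559  0.     0.329]
0 [-0.572  0.     0.371]
[ 5.760e-01 -2.336e+00 -2.420e-01  0.000e+00 -1.000e-03  1.440e-01] 15.88 [ 0.6 -1.  -0.2]
```

```bash
python3 -m crank '[[[0.06,-0.18,-0.08,0,0,0.03],[0.12,-0.36,-0.16,0,0,0.06],[0.18,-0.54,-0.24,0,0,0.09],[0.24,-0.75,-0.24,0,0,0.12],[0.28,-0.95,-0.24,0,0,0.144]]]'|grep -E "posi|cont"
python3 go.py .573 .343 .25 -7
```

```text
position: [0.5407, 0.0639, 0.2484]
contact_force: [0.0, -0.2, -0.2]
[-1.100e-02 -1.405e+00 -7.000e-03 -1.000e-03 -2.000e-03 -0.000e+00] 16.5 [ 0.  -0.2 -0.2]
```

```bash
python3 -m crank '[[[0,-0.2,0,0,0,0],[0,-0.4,0,0,0,0],[0,-0.6,0,0,0,0],[0,-0.8,0,0,0,0],[0,-0.95,0,0,0,0]]]'|grep -E "posi|cont"
python3 -m crank '[[[0,-0.15,0,0,0,0],[0,-0.3,0,0,0,0],[0,-0.42,0,0,0,0],[0,-0.455,0,0,0,0],[0,-0.455,0,0,0,0]]]'|grep -E "posi|cont"
python3 go.py .573 .343 .162 -7
python3 - <<'E'
from m import *
s=shot('scene','sc2');im=cv2.imread('pics/sc2.png');cv2.imwrite('pics/c6.png',cv2.resize(im[70:210,280:440],None,fx=4,fy=4,interpolation=cv2.INTER_CUBIC))
E
```

```text
position: [0.563, 0.2532, 0.2479]
contact_force: [0.5, 0.1, -0.3]
position: [0.5739, 0.3409, 0.2476]
contact_force: [-0.9, 0.0, 0.1]
[-0.006 -0.01   0.428  0.    -0.     0.001] 17.75 [-0.9  0.   0.1]
```

View pics/c6.png

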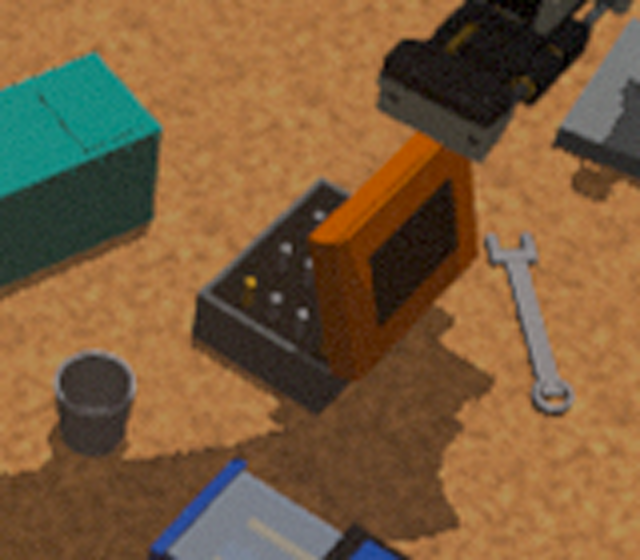

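```bash
python3 -c "
from m import *
print(P([(.522,.269,.173),(.561,.264,.06)],'sc2'),'seen',(357.5,130),(370.5,164))"
python3 -m crank '[[[0,0,0.1,0,0,0],[0,0,0.2,0,0,0],[0,0,0.3,0,0,0],[0,0,0.4,0,0,0],[0,0,0.43,0,0,0]]]'|grep -E "posi|cont"
python3 -m crank '[[[-0.02,0,0,0,0,0],[-0.04,0,0,0,0,0],[-0.06,0,0,0,0,0],[-0.08,0,0,0,0,0],[-0.1,0,0,0,0,0]]]'|grep -E "posi|cont"
python3 -m crank '[[[-0.02,0,0,0,0,0],[-0.05,0,0,0,0,0],[-0.07,0,0,0,0,0],[-0.09,0,0.005,0,0,0],[-0.117,0,0.016,0,0,0]]]'|grep -E "posi|cont"
```

```text
[[363.99765214 130.91592846]
 [368.84381854 165.00101501]] seen (357.5, 130) (370.5, 164)
position: [0.5736, 0.3392, 0.1607]
contact_force: [1.2, -0.0, 0.3]
position: [0.5536, 0.3436, 0.1619]
contact_force: [0.6, -0.1, -0.5]
position: [0.5305, 0.3465, 0.1587]
contact_force: [-0.4, -0.6, 1.5]
```

```bash
python3 -m crank '[[[-0.03,0,0.01,0,0,0],[-0.06,0,0.02,0,0,0],[-0.083,0,0.03,0,0,0],[-0.12,0,0.05,0,0,0],[-0.158,0,0.073,0,0,0]]]'|grep -E "posi|cont"
python3 - <<'E'
from m import *
s=shot('scene','sc3');im=cv2.imread('pics/sc3.png');cv2.imwrite('pics/c7.png',cv2.resize(im[70:210,280:440],None,fx=4,fy=4,interpolation=cv2.INTER_CUBIC))
E
```

```text
position: [0.4987, 0.3502, 0.1436]
contact_force: [1.1, -0.3, -0.1]
```

View pics/c7.png

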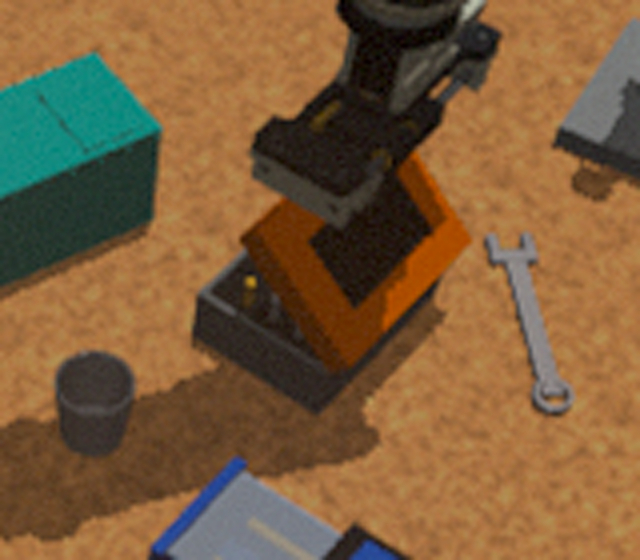

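The lid (free corner ≈(243,240)) is at about 40° and the case corners (200,300), (318,410) have not moved. Continue the arc.

```bash
python3 -m crank '[[[-0.035,0,0.027,0,0,0],[-0.067,0,0.057,0,0,0],[-0.095,0,0.09,0,0,0],[-0.124,0,0.124,0,0,0],[-0.14,0,0.15,0,0,0]]]'|grep -E "posi|cont"
python3 -m crank '[[[-0.01,0,0.02,0,0,0],[-0.027,0,0.049,0,0,0],[-0.035,0,0.07,0,0,0],[-0.044,0,0.09,0,0,0],[-0.05,0,0.11,0,0,0]]]'|grep -E "posi|cont"
```

```text
position: [0.4709, 0.3535, 0.1133]
contact_force: [0.2, 0.1, 0.7]
position: [0.4615, 0.3548, 0.0917]
contact_force: [-0.8, 0.2, 0.4]
```

```bash
python3 -m crank '[[[0,0,0.003,0,0,0],[0,0,0.006,0,0,0],[0,0,0.009,0,0,0],[0,0,0.012,0,0,0],[0,0,0.012,0,0,0]]]'|grep -E "posi|cont"
```

```text
position: [0.4616, 0.3547, 0.0895]
contact_force: [-0.8, 0.1, 0.1]
```

```bash
python3 -m crank '[[[0,0,0.003,0,0,0],[0,0,0.005,0,0,0],[0,0,0.007,0,0,0],[0,0,0.008,0,0,0],[0,0,0.008,0,0,0]]]'|grep -E "posi|cont"
```

```text
position: [0.4615, 0.3548, 0.0883]
contact_force: [-2.6, -1.4, 5.7]
```

```bash
python3 -m crank '[[[0,0,0.002,0,0,0],[0,0,0.004,0,0,0],[0,0,0.005,0,0,0],[0,0,0.005,0,0,0],[0,0,0.005,0,0,0]]]'|grep -E "posi|cont"
```

```text
position: [0.4615, 0.3548, 0.0881]
contact_force: [-5.1, -3.3, 15.1]
```

```bash
python3 -m crank '[[[0,0,-0.05,0,0,0],[0,0,-0.2,0,0,0],[0,0,-0.4,0,0,0],[0,0,-0.6,0,0,0],[0,0,-0.8,0,0,0]]]'|grep -E "posi|cont"
python3 -m crank '[[[-0.2,0,0,0,0,0],[-0.4,0,0,0,0,0],[-0.6,0,0,0,0,0],[-0.7,0,0,0,0,0],[-0.7,0,0,0,0,0]]]'|grep -E "t:|posi|cont"
python3 - <<'E'
from m import *
shot('scene','sc4');im=cv2.imread('pics/sc4.png')
cv2.imwrite('pics/c8.png',cv2.resize(im[70:420,220:450],None,fx=1.7*1,fy=1.7,interpolation=cv2.INTER_CUBIC))
E
```

```text
position: [0.4616, 0.3546, 0.2485]
contact_force: [0.6, 1.0, -1.1]
t: 24.72
position: [0.3214, 0.3722, 0.2474]
contact_force: [0.6, -0.2, 0.6]
```

View pics/c8.png

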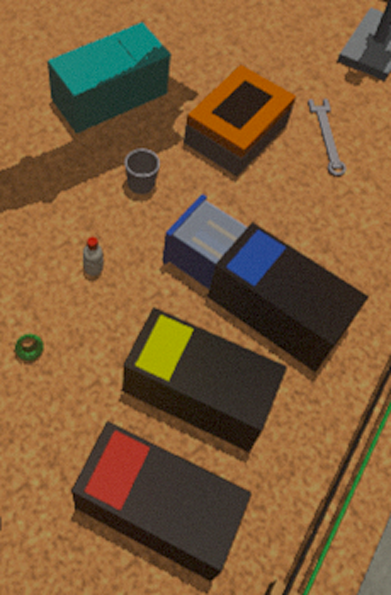

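The picture shows the lid shut (240,105), the red and yellow drawers flush (≈(75,490) and (125,370)), the blue drawer still open (200,240), and the bystanders where they were.

```bash
python3 -c "
from workcell import job
print(job.hand_in())"
```

```text
the job is handed in; nothing more can be done
None
```

The red drawer, the yellow drawer and then the bit-case lid are pushed fully home, the blue drawer is still open, nothing else on the bench shows any sign of having moved, and the job was handed in at about 25 s.

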